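# Door-opening check on a mini incubator

### The job

Do the door-opening check on the mini incubator: pull its drop-down door all the way open, push it fully shut again, then draw the blue-headed thermometer straight up its roof port, without forcing it against the bore, until the yellow ring on its stem has just come clear of the port collar. Do not take it right out: finish still holding it steady and upright there while it takes its reading. Leave the white blanking plug, the timer and the other things on the bench where they are.

Things in the scene. Friction and masses are not known exactly. Their poses are not given: they have to be found in the camera images.
- incubator: White mini incubator, 300 mm wide (its y), 270 mm deep (its x), roof 235 mm above the bench. Origin: on the bench under the middle of its front face; x points from the front to the back, z up; the front with the door faces the robot. It is fixed.
- port_left (a point): Middle of the top of the left (+y) roof port, 60 mm behind the front face, 70 mm from the middle, 243 mm above the bench: an aluminium collar 34 mm wide standing 8 mm above the roof, over an 11.5 mm round bore through the 35 mm thick roof.
- port_right (a point): Middle of the top of the right (-y) roof port, 60 mm behind the front face, 70 mm from the middle, 243 mm above the bench: an aluminium collar 34 mm wide standing 8 mm above the roof, over an 11.5 mm round bore through the 35 mm thick roof.
- door (a joint): Angle of the door, hinged along its bottom edge: 0 shut (upright), growing as its top comes down towards the robot, 1.35 at the open stop (nearly level). The stiff hinge keeps the door wherever it is left; moving it takes about 3 to 6 N at the handle. Door 270 mm wide, 110 mm high, 18 mm thick, grey frame, smoked window.
- door_hinge (a point): Middle of the door's hinge line: on the incubator's front face, 80 mm above the bench. The hinge line runs along the incubator's y axis.
- door_handle (a point): Middle of the door's round steel bar: 12 mm thick, 150 mm long, parallel to the hinge. Shut: 42 mm in front of the incubator's face (36 mm free behind the bar), 155 mm above the hinge line. Open: 160 mm in front of the face, 73 mm above the bench, clear of the door's edge. Upright fingers astride the bar can keep it through the whole swing; it turns between them.
- thermometer: Thermometer in the left or right port: blue head 28 mm across, 45 mm high, white band, black top; steel stem 10 mm thick, 113 mm long, sliding snugly in the bore; 0.08 to 0.17 kg; falls back if let go. Origin: middle of the head's underside, at first on the collar; z up. Yellow ring on the stem (at first hidden in the bore): its lower edge is 42 mm below the head's underside.
- plug: White plastic blanking plug in the other roof port: head 28 mm across, 14 mm high, 10 mm stem. Origin: middle of the head's underside. Leave it in.
- timer: White square bench timer, 65 x 65 x 18 mm, lying on the incubator's roof. Origin under its centre. Leave it.
- tip_box: Clear pipette-tip box with a red tray of tips, 118 x 82 x 49 mm, on the bench. Origin under its centre. Leave it.
- tube_rack: White rack of amber tubes, 100 x 200 x 40 mm, on the bench. Origin under its centre. Leave it.
- microplate: White 96-well plate, 127 x 85 x 12 mm, lying on a black mat. Origin under its centre. Leave it.
- pipette: White pipette with a yellow button lying on the bench, about 240 mm long and 30 mm high. Origin on the bench under its button end. Leave it.
- flask: Small conical glass flask, 80 mm wide and 120 mm high, on the bench. Origin under its centre. Leave it.

How it is judged:
On the way, in this order (a step that is already met when the one before it is completed fails the run):
1. the door has been pulled all the way open (value of joint door above 1.2 rad), for 0.1 s.
2. the door has been pushed fully shut again, the thermometer still down in its port (value of joint door below 0.05 rad and z of thermometer in the frame of incubator below 0.255 m), for 0.2 s.
3. the thermometer has been drawn up until the yellow ring is clear of the collar (z of thermometer in the frame of incubator above 0.282 m and value of joint door below 0.05 rad), for 0.2 s.
At the end, for the whole second after the job is handed in: The door is shut (within 0.05 rad); the fingers hold the thermometer still (under 20 mm/s), upright (within 0.07 rad), over its port, leaning on the bore with under 15 N, its head 39 to 60 mm above the collar: the yellow ring has just come clear and the stem is still in the bore (all of step 3 and z of thermometer in the frame of incubator below 0.303 m and x of thermometer in the frame of incubator between 0.053 and 0.067 m and angle between thermometer's own z axis and vertical below 0.07 rad and linear speed of thermometer below 0.02 m/s and contact force between the fingers and thermometer above 2 N and contact force between thermometer and incubator below 15 N); the arm keeps its last pose, push and grip.
It fails at once if the thermometer was forced hard against its port (contact force between thermometer and incubator above 50 N).
It fails at once if the thermometer was drawn right out of its port or far past the ring (z of thermometer in the frame of incubator above 0.328 m).
It fails at once if the blanking plug was disturbed (distance of plug from where it was at the start of the episode above 0.012 m).
It fails at once if the timer on the roof was disturbed (distance of timer from where it was at the start of the episode above 0.02 m).
It fails at once if a thing on the bench was disturbed (distance of any of tip_box, tube_rack, microplate, pipette, flask from where it was at the start of the episode above 0.02 m).
It also fails if it takes over 50 s, if anything falls off the work surface, if the arm or the gripper's body presses on something with over 40 N, if the wrist force passes 120 N, or if a joint passes its speed limit or range.

### The arm

A 7-joint arm with a two-finger parallel gripper is mounted at the origin on the work surface. World frame = base frame: x ahead of the robot, y to its left, z up, the work surface at z = 0. Lengths are in m, angles in rad, forces in N, time in s.
With the tool pointing down it reaches from about 0.4 to 0.875 m from the base axis. Payload 6.5 kg.
Tool frame: the origin (TCP) lies midway between the tips of the shut fingers; the grasp point (between the pads) lies behind it (r.grasp_offset is the z of the grasp point in the tool frame, in m); z points along the fingers, y is the line along which they close (so a half turn about z gives the same grasp; the last joint's range is limited). The gripper opens to 85 mm and grips with 20 to 120 N. Pads are 22 mm wide; open, the fingers measure 114 mm over their backs; the gripper's body (76 mm by 85 mm) begins 54 mm behind the grasp point. The pads swing forward as they close: fully open they stand 13 mm farther back than shut.
Start: joints at [1.048, 0.536, -0.004, 1.538, 0.003, 1.067, -0.071], TCP at [0.287, -0.583, 0.231] pointing down, gripper open.
Joint ranges: [-2.7, 2.7], [-0.37, 2.16], [-1.27, 1.26], [0.24, 2.4], [-1.31, 4.45], [0.19, 1.91], [-2.76, 2.76]. Speed limits (rad/s): [2.39, 2.39, 3.14, 3.14, 3.14, 3.14, 3.14].

### API

Orientations are given as a unit quaternion [w, x, y, z].
In Python, from plant import r gives the robot as it stands.
- The arm moves only by the tool play_rows, never from a script. Its argument "increments" is a list of rows, each a list of 2 entries, a list of its own where there are three numbers: the shift along the tool's x, y, z in cm, then the turn about the tool's z in degrees. A call has 1 to 20 rows; each row is the pose to reach, as a shift and turn from the pose commanded when the call began, along the tool's axes at that moment; what a row does not reach only later rows make up. A row lasts 1/10 s, in which the tool goes at most 50 mm and 8.59 degrees, less where a joint would pass 70% of its speed; a pose out of reach is approached as far as the arm can. A call with a gripper value outside its range is refused whole. "hand" is the finger opening in cm, from 0 to 8.54, set as the call begins (left out, the last holds). The fingers move at their own pace and stop on an object; "newtons" is the grip in N (left out, the last holds). Time passes only in rows, so rows that repeat a pose let the fingers close. It gives the time, the measured TCP pose, the force, the opening and the grip force at its end, in the units of the state.
- r.state(): the state, without advancing time (a new reading comes with each control period).
- r.grab_frame(name): name is "scene" or "top"; returns a dict with "img" (400x640x3 uint8, red, green, blue), "intrinsics" (3x3 intrinsics, pixels), "D" ([k1, k2, p1, p2, k3] as OpenCV has them; the pictures are not rectified), "eye" and "attitude" of the camera in the world. Camera axes: x right, y up, looking along -z (the intrinsics and any distortion apply to the point x, -y, -z); pixel columns grow to the right and rows downward; lengths in m; the calibration is good to about 2 mm. A picture is of the moment at which its call begins. There is no depth.
- r.close_job(): hands the job in; it is judged then, once.
The state is a dict: "time_s": time; "joints": joint angles; "joint_velocities": joint speeds; "joint_efforts": joint torques, N m; "tool_pos": TCP position; "ee_rot": TCP orientation; "contact_force": force on the tool from outside, world axes, zero at the start; "ft_torque": the same for the moment, N m; "finger_gap": opening from 0.0 (shut) to 1.0 (fully open); "grip_force": force on a finger pad.
Only numpy, scipy, OpenCV 4.12 (cv2) and the standard library are available. Lean on these libraries where they do the work, as an engineer would, in place of code of your own. Each camera call takes 0.05 s, during which the arm holds its last target. There are 200 camera calls.

## Working session

There is one attempt and no reset: what is moved stays moved. The work goes in short steps, Python scripts to look and compute and a tool call to move; the robot and the scene stay as the last step left them, time stands still between calls to the robot, and variables do not carry over. Pictures are saved under pics/ and viewed, at most 10 in all, crops included, and the job is handed in when it is done.

Besides the shell and the picture viewer there is one more tool, called after "Emit:" in YAML: its name, and indented under it one key for each argument. play_rows: Moves the arm, as the interface text tells. Its arguments: {"type":"object","properties":{"increments":{"type":"array"},"hand":{"type":"number"},"newtons":{"type":"number"}},"required":["increments"]}

```bash
mkdir -p pics; cat > h.py <<'E'
import numpy as np, cv2
from scipy.spatial.transform import Rotation as R
from plant import r
def grab(n):
    f=r.grab_frame(n); f['img']=np.array(f['img'],np.uint8); return f
def Rq(q): q=np.array(q,float); return R.from_quat(q[[1,2,3,0]]).as_matrix() if q.shape==(4,) else q
def ray(f,uv):
    p=cv2.undistortPoints(np.array([[uv]],float),np.array(f['intrinsics'],float),np.array(f['D'],float))[0,0]
    d=Rq(f['attitude'])@np.array([p[0],-p[1],-1]); return np.array(f['eye'],float),d
def onz(f,uv,z):
    e,d=ray(f,uv); return e+d*(z-e[2])/d[2]
def proj(f,P):
    c=Rq(f['attitude']).T@(np.array(P,float)-np.array(f['eye']))
    return cv2.projectPoints(np.array([[c[0],-c[1],-c[2]]]),np.zeros(3),np.zeros(3),np.array(f['intrinsics'],float),np.array(f['D'],float))[0][0,0]
def save(f,name): cv2.imwrite('pics/'+name,f['img'][:,:,::-1])
E
python3 - <<'E'
from h import *
for n in('scene','top'):
    f=grab(n); save(f,n+'0.png'); print(n,f['eye'],f['attitude'],f['intrinsics'])
s=r.state();print(s['tool_pos'],s['ee_rot'],s['finger_gap'],r.grasp_offset)
E
```

```text
scene [0.68532036 0.80620334 1.22293971] [0.06951317 0.02703394 0.32050967 0.94430431] [[497.03458591   0.         316.84702513]
 [  0.         497.03458591 199.20221232]
 [  0.           0.           1.        ]]
top [0.46511712 0.02474241 1.54003171] [-0.70375903 -0.018942    0.02287776  0.7098176 ] [[478.69003588   0.         321.39474913]
 [  0.         478.69003588 196.2630242 ]
 [  0.           0.           1.        ]]
[ 0.28645089 -0.58284306  0.23048616] [-7.51755651e-04  9.74020352e-01  2.26459131e-01 -2.25444856e-04] 1.001884682166836 -0.0187
```

View pics/scene0.png

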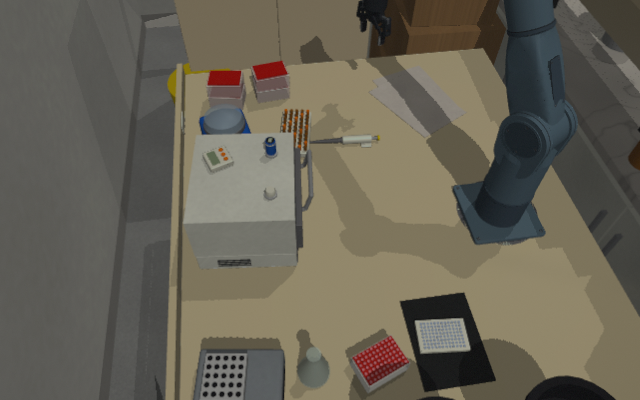

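View pics/top0.png

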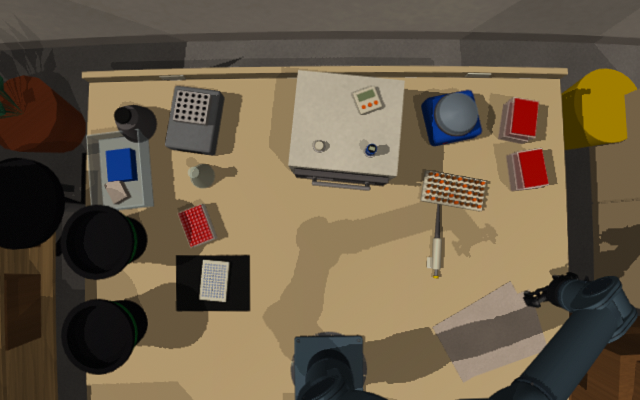

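The top view shows the plug at about (320,146), the thermometer at (371,149) in the right (-y) port, and the handle running from (313,183) to (369,188). The tube rack and pipette are to the right of the door. Next I'll measure on enlarged crops.

```bash
python3 - <<'E'
from h import *
f=grab('top'); c=f['img'][60:200,280:412]; a=cv2.resize(c,None,fx=4,fy=4,interpolation=cv2.INTER_CUBIC)
cv2.imwrite('pics/top_c.png',a[:,:,::-1])
for uv,z in [((300,70),.235),((405,80),.235),((399,180),.235),((290,167),.235),((320,146),.257),((371,149),.288),((313,183),.235),((369,188),.235)]: print(uv,onz(f,uv,z).round(4))
# roof white mask
g=f['img'].astype(int)
hsv=cv2.cvtColor(f['img'],cv2.COLOR_RGB2HSV)
m=((hsv[...,1]<45)&(hsv[...,2]>130)).astype(np.uint8)*255
m=cv2.morphologyEx(m,cv2.MORPH_CLOSE,np.ones((5,5)))
cs,_=cv2.findContours(m,0,2); k=[x for x in cs if cv2.pointPolygonTest(x,(345,110),False)>0]
for x in k:
    print(cv2.contourArea(x),cv2.approxPolyDP(x,6,True)[:,0].tolist(),cv2.boxPoints(cv2.minAreaRect(x)).tolist())
b=((hsv[...,0]>100)&(hsv[...,0]<130)&(hsv[...,1]>120)).astype(np.uint8); b[:, :350]=0;b[:,390:]=0;b[:130]=0;b[170:]=0
ys,xs=np.nonzero(b);print('blue',xs.mean(),ys.mean(),xs.min(),xs.max(),ys.min(),ys.max())
E
```

```text
(300, 70) [0.8965 0.0739 0.235 ]
(405, 80) [ 0.8667 -0.22    0.235 ]
(399, 180) [ 0.5853 -0.1964  0.235 ]
(290, 167) [0.6235 0.1025 0.235 ]
(320, 146) [0.6773 0.0198 0.257 ]
(371, 149) [ 0.6633 -0.1147  0.288 ]
(313, 183) [0.5789 0.0398 0.235 ]
(369, 188) [ 0.5639 -0.1134  0.235 ]
9888.5 [[299, 71], [289, 164], [395, 175], [403, 82]] [[288.3287353515625, 165.21661376953125], [297.16522216796875, 70.22467041015625], [404.16949462890625, 80.17855834960938], [395.3330078125, 175.17050170898438]]
blue 369.6216216216216 150.48648648648648 366 375 144 154
```

View pics/top_c.png

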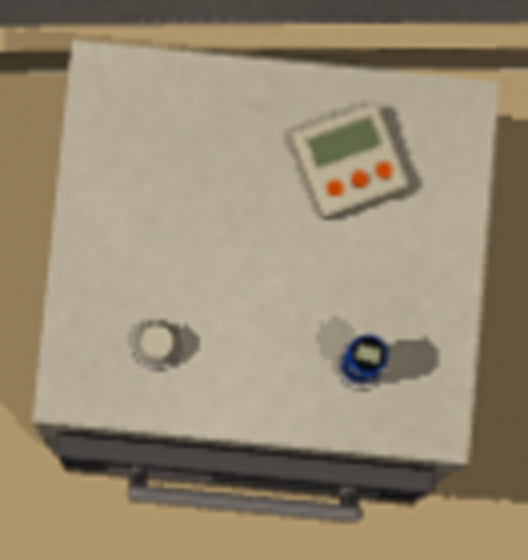

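```bash
cat > inc.py <<'E'
from h import *
def fit(f):
    u=lambda x,y:((x+.5)/4-.5+280,(y+.5)/4-.5+60)
    P={k:onz(f,u(*v),.235)[:2] for k,v in dict(fl=(35,422),fr=(467,465),bl=(72,40),br=(497,85),hl=(131,492),hr=(359,512)).items()}
    P['plug']=onz(f,u(157,342),.257)[:2]; P['th']=onz(f,u(367,352),.288)[:2]
    return P
E
python3 - <<'E'
from inc import *
f=grab('top');P=fit(f)
for k,v in P.items(): print(k,v.round(4))
# model points (inc frame) -> rigid fit
M=dict(fl=(0,.15),fr=(0,-.15),bl=(.27,.15),br=(.27,-.15),hl=(-.042,.075),hr=(-.042,-.075),plug=(.06,.07),th=(.06,-.07))
A=np.array([M[k] for k in M]);B=np.array([P[k] for k in M])
H=(A-A.mean(0)).T@(B-B.mean(0));U,S,V=np.linalg.svd(H);Rt=V.T@U.T
t=B.mean(0)-Rt@A.mean(0);print('yaw',np.degrees(np.arctan2(Rt[1,0],Rt[0,0])),'t',t)
print((A@Rt.T+t-B).round(4))
print('handle',Rt@[-.042,0]+t,'th',Rt@[.06,-.07]+t)
T=Rq(r.state()['ee_rot']);print(T.round(4))
g=grab('scene');print(proj(g,[*(Rt@[.06,-.07]+t),.288]))
E
```

```text
fl [0.6287 0.107 ]
fr [ 0.5968 -0.1894]
bl [0.8977 0.0805]
br [ 0.8642 -0.2167]
hl [0.58   0.0415]
hr [ 0.565  -0.1145]
plug [0.6797 0.0229]
th [ 0.6669 -0.1158]
yaw -5.96216311045805 t [ 0.61324973 -0.04058877]
[[ 0.0001  0.0016]
 [ 0.0009 -0.0004]
 [-0.0003  0.    ]
 [ 0.002  -0.0011]
 [-0.0007 -0.0031]
 [-0.0013  0.0036]
 [ 0.0005 -0.0001]
 [-0.0013 -0.0006]]
handle [ 0.57147692 -0.03622616] th [ 0.66565415 -0.11644242]
[[ 8.974e-01  4.412e-01 -5.000e-04]
 [ 4.412e-01 -8.974e-01  9.000e-04]
 [-1.000e-04 -1.000e-03 -1.000e+00]]
[269.48530585 139.12698836]
```

Emit:
play_rows:
  increments:
    - [[1, -0.7, -1], -2]
    - [[4, -2.9, -3], -6]
    - [[8, -5.8, -5], -10]
    - [[12, -8.7, -7], -15]
    - [[16, -11.7, -8], -20]
    - [[20, -14.6, -8], -25]
    - [[24, -17.5, -8], -30]
    - [[28, -20.5, -8], -35]
    - [[32, -23.4, -8], -40]
    - [[36, -26.4, -8], -44]
    - [[40, -29.3, -8], -48]
    - [[44, -32.2, -8], -52]
    - [[47, -34.5, -8], -55]
    - [[49, -36, -8], -57]
    - [[49.7, -36.5, -8], -57.8]
    - [[49.7, -36.5, -8], -57.8]
    - [[49.7, -36.5, -8], -57.8]
  hand: 3

```text
time_s: 1.95
tool_pos: [0.5712, -0.0382, 0.3114]
ee_rot: [0.0, 0.744, 0.668, -0.001]
contact_force: [0.2, -1.6, -0.1]
finger_gap: 0.352
grip_force: 0.0
```

```bash
python3 - <<'E'
from h import *
s=r.state();T=Rq(s['ee_rot']);p=np.array(s['tool_pos']);print(p,s['joints'],s['finger_gap'],s['contact_force'])
print(T.round(4)); print('need cm tool',100*T.T@(np.array([.5715,-.0362,.216])-p), np.degrees(np.arctan2(T[1,1],T[0,1])))
f=grab('top');g=grab('scene')
a=cv2.resize(f['img'][100:220,270:420],None,fx=4,fy=4);b=cv2.resize(g['img'][100:250,220:370],(600,600))
cv2.imwrite('pics/t1.png',np.hstack([cv2.resize(a,(400,320)),cv2.resize(b,(320,320))])[:,:,::-1])
E
```

```text
[ 0.57116166 -0.03823711  0.31141949] [ 0.33180026  0.36415844 -0.44913314  1.63553787  0.16939964  1.18090463
 -0.26356396] 0.351627351608439 [ 0.22699962 -1.63364164 -0.12076019]
[[ 1.070e-01  9.943e-01 -4.000e-04]
 [ 9.943e-01 -1.070e-01 -1.400e-03]
 [-1.400e-03 -2.000e-04 -1.000e+00]]
need cm tool [0.21937452 0.01398326 9.54165196] -6.142042306284447
```

View pics/t1.png

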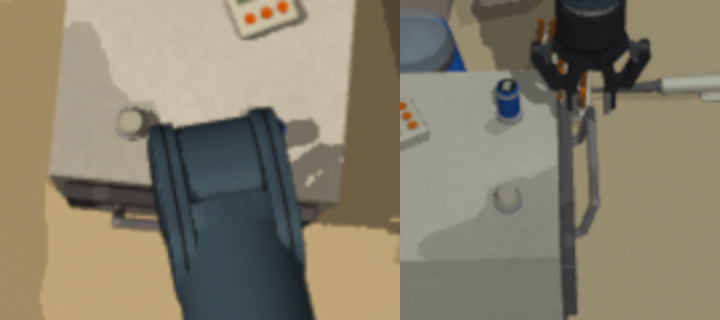

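The fingers are above the bar and line up with it in both views: it lies below and between the fingertips. Now I'll go down astride it.

Emit:
play_rows:
  increments:
    - [[0.2, 0, 1], 0]
    - [[0.2, 0, 2.5], 0]
    - [[0.2, 0, 4], 0]
    - [[0.2, 0, 5.5], 0]
    - [[0.2, 0, 7], 0]
    - [[0.2, 0, 8.2], 0]
    - [[0.2, 0, 9.2], 0]
    - [[0.2, 0, 9.8], 0]
    - [[0.2, 0, 9.8], 0]

```text
time_s: 2.95
tool_pos: [0.5715, -0.0347, 0.2125]
ee_rot: [-0.0, 0.743, 0.669, -0.0]
contact_force: [0.7, -0.4, 0.4]
finger_gap: 0.354
grip_force: 0.0
```

Emit:
play_rows:
  increments:
    - [[0, 0, 0], 0]
    - [[0, 0, 0], 0]
    - [[0, 0, 0], 0]
    - [[0, 0, 0], 0]
    - [[0, 0, 0], 0]
  hand: 0
  newtons: 25

```text
time_s: 3.45
tool_pos: [0.5709, -0.0344, 0.2137]
ee_rot: [-0.001, 0.743, 0.669, -0.001]
contact_force: [-5.4, 0.6, 3.3]
finger_gap: 0.131
grip_force: 24.7
```

```bash
python3 - <<'E'
from h import *
s=r.state();print(s['tool_pos'],s['finger_gap'],s['contact_force'],s['grip_force'])
for a in np.linspace(0,1.37,15):
    x=155*np.sin(a)+42*np.cos(a)-42;z=155*np.cos(a)-42*np.sin(a)-155
    print(round(a,2),'y',round(-x/10,2),'z',round(-z/10,2))
E
```

```text
[ 0.57085129 -0.03438961  0.21370194] 0.1313122896183832 [-5.41096672  0.63951617  3.26074682] 24.651159346103668
0.0 y -0.0 z -0.0
0.1 y -1.49 z 0.48
0.2 y -2.93 z 1.11
0.29 y -4.31 z 1.88
0.39 y -5.6 z 2.77
0.49 y -6.79 z 3.79
0.59 y -7.88 z 4.92
0.68 y -8.86 z 6.15
0.78 y -9.71 z 7.47
0.88 y -10.43 z 8.87
0.98 y -11.0 z 10.33
1.08 y -11.44 z 11.84
1.17 y -11.72 z 13.39
1.27 y -11.85 z 14.95
1.37 y -11.83 z 16.52
```

Emit:
play_rows:
  increments:
    - [[0, -0.7, 0.2], 0]
    - [[0, -1.5, 0.5], 0]
    - [[0, -2.9, 1.1], 0]
    - [[0, -4.3, 1.9], 0]
    - [[0, -5.6, 2.8], 0]
    - [[0, -6.8, 3.8], 0]
    - [[0, -7.9, 4.9], 0]
    - [[0, -8.9, 6.2], 0]
    - [[0, -9.7, 7.5], 0]
    - [[0, -10.4, 8.9], 0]
    - [[0, -11, 10.3], 0]
    - [[0, -11.4, 11.8], 0]
    - [[0, -11.7, 13.4], 0]
    - [[0, -11.8, 14.7], 0]
    - [[0, -11.8, 15.6], 0]
    - [[0, -11.8, 16], 0]
    - [[0, -11.8, 16.2], 0]
    - [[0, -11.8, 16.2], 0]
    - [[0, -11.8, 16.2], 0]

```text
time_s: 5.35
tool_pos: [0.453, -0.0218, 0.0508]
ee_rot: [-0.001, 0.743, 0.669, -0.001]
contact_force: [-4.4, 3.4, -3.6]
finger_gap: 0.129
grip_force: 27.2
```

```bash
python3 - <<'E'
from h import *
f=grab('top');g=grab('scene')
a=f['img'][120:240,270:420];b=g['img'][100:260,230:430]
cv2.imwrite('pics/t2.png',np.hstack([cv2.resize(a,(400,320)),cv2.resize(b,(400,320))])[:,:,::-1])
E
```

```text
(no output)
```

View pics/t2.png

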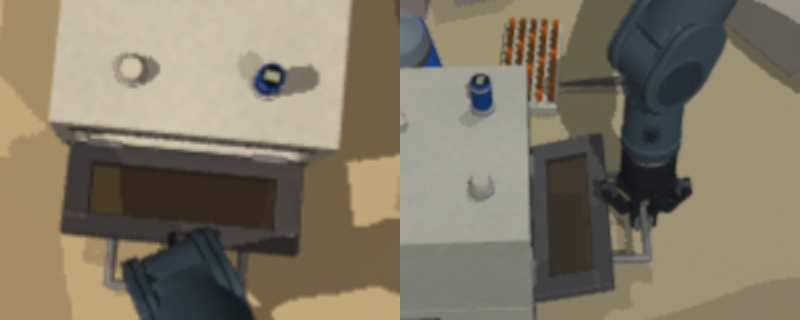

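Both views show the door down, nearly level, with the handle still between the fingers. Next I'll push it shut along the same arc.

Emit:
play_rows:
  increments:
    - [[0, 0, -0.4], 0]
    - [[0, 0, -1.2], 0]
    - [[0, 0, -2.6], 0]
    - [[0, 0.3, -4.3], 0]
    - [[0, 0.8, -5.9], 0]
    - [[0, 1.4, -7.3], 0]
    - [[0, 2.1, -8.7], 0]
    - [[0, 2.9, -10], 0]
    - [[0, 3.9, -11.3], 0]
    - [[0, 5, -12.4], 0]
    - [[0, 6.2, -13.4], 0]
    - [[0, 7.5, -14.3], 0]
    - [[0, 8.9, -15.1], 0]
    - [[0, 10.3, -15.7], 0]
    - [[0, 11.2, -16], 0]
    - [[0, 11.8, -16.2], 0]
    - [[0, 12.1, -16.2], 0]
    - [[0, 12.1, -16.2], 0]
    - [[0, 12.1, -16.2], 0]
    - [[0, 12.1, -16.2], 0]

```text
time_s: 7.45
tool_pos: [0.5709, -0.0344, 0.2149]
ee_rot: [-0.002, 0.743, 0.669, -0.003]
contact_force: [-19.4, 1.8, 16.1]
finger_gap: 0.133
grip_force: 26.2
```

Emit:
play_rows:
  increments:
    - [[0, 0, 0], 0]
    - [[0, 0, 0], 0]
    - [[0, 0, 0], 0]
    - [[0, -0.2, -0.5], 0]
    - [[0, -0.3, -2], 0]
    - [[0, -0.3, -4], 0]
    - [[0, -0.3, -6], 0]
    - [[0, -0.3, -8], 0]
    - [[0, -0.3, -10], 0]
    - [[0, -0.3, -11.5], 0]
    - [[0, -0.3, -12], 0]
    - [[0, -0.3, -12], 0]
  hand: 3

```text
time_s: 8.65
tool_pos: [0.5724, -0.0345, 0.3345]
ee_rot: [0.001, 0.743, 0.669, 0.001]
contact_force: [1.4, -0.2, -0.3]
finger_gap: 0.349
grip_force: 0.0
```

```bash
python3 - <<'E'
from h import *
s=r.state();T=Rq(s['ee_rot']);p=np.array(s['tool_pos']);print(p,s['contact_force'],s['joints'])
print('need cm tool',100*T.T@(np.array([.6657,-.1164,.334])-p)); print(T.round(4))
f=grab('top');save(f,'x.png');g=grab('scene')
a=f['img'][120:240,270:420];b=g['img'][100:260,230:430]
cv2.imwrite('pics/t3.png',np.hstack([cv2.resize(a,(400,320)),cv2.resize(b,(400,320))])[:,:,::-1])
# blue head in both views -> triangulate
rs=[]
for fr,w in((f,(350,390,135,165)),(g,(255,285,130,165))):
    h=cv2.cvtColor(fr['img'],cv2.COLOR_RGB2HSV);m=(h[...,0]>100)&(h[...,0]<130)&(h[...,1]>120)
    ys,xs=np.nonzero(m[w[2]:w[3],w[0]:w[1]]);uv=(xs.mean()+w[0],ys.mean()+w[2]);print(uv,len(xs));rs.append(ray(fr,uv))
(e1,d1),(e2,d2)=rs
t=np.linalg.lstsq(np.c_[d1,-d2],e2-e1,rcond=None)[0];print(e1+d1*t[0],e2+d2*t[1])
E
```

```text
[ 0.57239867 -0.03448371  0.33453938] [ 1.37055614 -0.23594848 -0.29657046] [ 0.33404622  0.34787896 -0.45948216  1.60268626  0.16172264  1.22671815
 -0.26110557]
need cm tool [-7.16760468 10.13789071  0.07540727]
[[ 1.049e-01  9.945e-01  2.100e-03]
 [ 9.945e-01 -1.049e-01 -2.000e-04]
 [ 0.000e+00  2.100e-03 -1.000e+00]]
(np.float64(375.0), np.float64(146.5)) 2
(np.float64(270.5), np.float64(147.96)) 100
[ 0.6769689  -0.13067782  0.24463957] [ 0.66500445 -0.12803051  0.24236525]
```

View pics/t3.png

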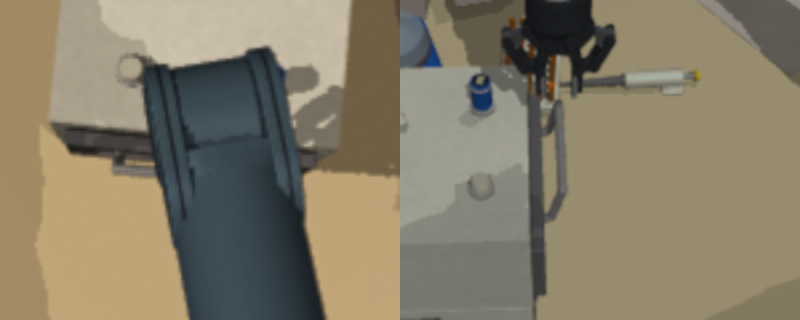

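The door is shut again, with the bar parallel to the front and the thermometer still seated. I'll move above the thermometer with the fingers open.

Emit:
play_rows:
  increments:
    - [[-0.5, 0.8, 0], 0]
    - [[-1.5, 2.2, 0], 0]
    - [[-2.8, 4, 0], 0]
    - [[-4.1, 5.8, 0], 0]
    - [[-5.4, 7.6, 0], 0]
    - [[-6.4, 9.1, 0], 0]
    - [[-7, 9.9, 0], 0]
    - [[-7.2, 10.1, 0], 0]
    - [[-7.2, 10.1, 0], 0]
    - [[-7.2, 10.1, 0], 0]
  hand: 6

```text
time_s: 9.75
tool_pos: [0.6644, -0.1159, 0.3333]
ee_rot: [-0.0, 0.743, 0.669, 0.0]
contact_force: [0.1, 0.4, 0.3]
finger_gap: 0.701
grip_force: 0.0
```

```bash
python3 - <<'E'
from h import *
s=r.state();T=Rq(s['ee_rot']);p=np.array(s['tool_pos']);print(p,s['finger_gap'],s['contact_force'])
print('need cm tool',100*T.T@(np.array([.6657,-.1164,.250])-p)); print(T.round(4))
g=grab('scene');b=g['img'][90:190,210:330]
cv2.imwrite('pics/t4.png',cv2.resize(b,(720,600),interpolation=cv2.INTER_CUBIC)[:,:,::-1])
for z in(.243,.265,.288,): print(z,(proj(g,[.6657,-.1164,z])-[210,90])*6)
print('tcp',(proj(g,p)-[210,90])*6)
E
```

```text
[ 0.66444655 -0.11591964  0.33330648] 0.7013367255768711 [0.0609408  0.40024062 0.3285061 ]
need cm tool [-0.03765184  0.1327506   8.33058703]
[[ 1.040e-01  9.946e-01 -3.000e-04]
 [ 9.946e-01 -1.040e-01  4.000e-04]
 [ 3.000e-04 -4.000e-04 -1.000e+00]]
0.243 [363.75537877 365.7301383 ]
0.265 [360.40925915 331.55282801]
0.288 [356.81565064 294.84208907]
tcp [352.49239591 219.92672197]
```

View pics/t4.png

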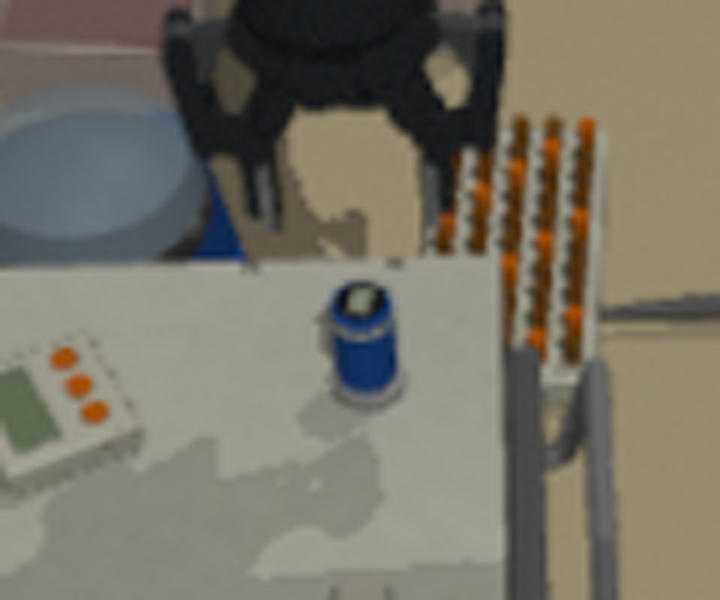

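The scene view shows the head at about (361,299) in the crop, against a prediction of (357,295). That is within 2 mm, and the head is centred between the open fingers. I'll go down and grip gently.

Emit:
play_rows:
  increments:
    - [[0, 0, 0.6], 0]
    - [[0, 0.05, 2], 0]
    - [[0, 0.05, 3.5], 0]
    - [[0, 0.05, 5], 0]
    - [[0, 0.05, 6.3], 0]
    - [[0, 0.05, 7.3], 0]
    - [[0, 0.05, 8], 0]
    - [[0, 0.05, 8.3], 0]
    - [[0, 0.05, 8.3], 0]
    - [[0, 0.05, 8.3], 0]

```text
time_s: 10.8
tool_pos: [0.6657, -0.1168, 0.2509]
ee_rot: [0.0, 0.743, 0.669, 0.0]
contact_force: [0.0, -0.3, 0.2]
finger_gap: 0.701
grip_force: 0.0
```

Emit:
play_rows:
  increments:
    - [[0, 0, 0], 0]
    - [[0, 0, 0], 0]
    - [[0, 0, 0], 0]
    - [[0, 0, 0], 0]
    - [[0, 0, 0], 0]
    - [[0, 0, 0], 0]
    - [[0, 0, 0], 0]
    - [[0, 0, 0], 0]
  hand: 2.4
  newtons: 25

```text
time_s: 11.6
tool_pos: [0.6655, -0.1168, 0.2508]
ee_rot: [0.0, 0.743, 0.669, 0.0]
contact_force: [-1.0, -0.5, 4.9]
finger_gap: 0.317
grip_force: 25.2
```

The grip is good and the sideways force is about 1 N. I'll draw it up partway and check.

Emit:
play_rows:
  increments:
    - [[0, 0, -0.1], 0]
    - [[0, 0, -0.3], 0]
    - [[0, 0, -0.5], 0]
    - [[0, 0, -0.8], 0]
    - [[0, 0, -1.1], 0]
    - [[0, 0, -1.4], 0]
    - [[0, 0, -1.7], 0]
    - [[0, 0, -1.9], 0]
    - [[0, 0, -2], 0]
    - [[0, 0, -2], 0]

```text
time_s: 12.6
tool_pos: [0.6654, -0.1168, 0.2704]
ee_rot: [0.0, 0.743, 0.669, 0.0]
contact_force: [-0.0, 0.8, -1.2]
finger_gap: 0.321
grip_force: 24.8
```

Emit:
play_rows:
  increments:
    - [[0, 0, -0.1], 0]
    - [[0, 0, -0.3], 0]
    - [[0, 0, -0.6], 0]
    - [[0, 0, -0.9], 0]
    - [[0, 0, -1.2], 0]
    - [[0, 0, -1.5], 0]
    - [[0, 0, -1.8], 0]
    - [[0, 0, -2.1], 0]
    - [[0, 0, -2.4], 0]
    - [[0, 0, -2.7], 0]
    - [[0, 0, -2.85], 0]
    - [[0, 0, -2.95], 0]
    - [[0, 0, -2.95], 0]
    - [[0, 0, -2.95], 0]
    - [[0, 0, -2.95], 0]
    - [[0, 0, -2.95], 0]

```text
time_s: 14.2
tool_pos: [0.6653, -0.1168, 0.2996]
ee_rot: [-0.0, 0.743, 0.669, -0.0]
contact_force: [0.5, 0.4, -1.3]
finger_gap: 0.319
grip_force: 24.8
```

```bash
python3 - <<'E'
from h import *
s=r.state();p=np.array(s['tool_pos']);print(p,s['finger_gap'],s['contact_force'],s['ft_torque'],s['grip_force'],np.abs(s['joint_velocities']).max())
g=grab('scene');b=g['img'][90:190,210:330]
cv2.imwrite('pics/t5.png',cv2.resize(b,(720,600),interpolation=cv2.INTER_CUBIC)[:,:,::-1])
for z in(.243,.292,.337): print(z,(proj(g,[.665,-.1155,z])-[210,90])*6)
E
```

```text
[ 0.66526134 -0.11680902  0.29964485] 0.31855430336910157 [ 0.46201926  0.41398514 -1.33471967] [ 0.01753779 -0.03196273  0.01058817] 24.769397377967834 0.0013486967812377211
0.243 [365.50312398 367.02783528]
0.292 [357.97770654 289.66036443]
0.337 [350.66085526 214.41250641]
```

View pics/t5.png

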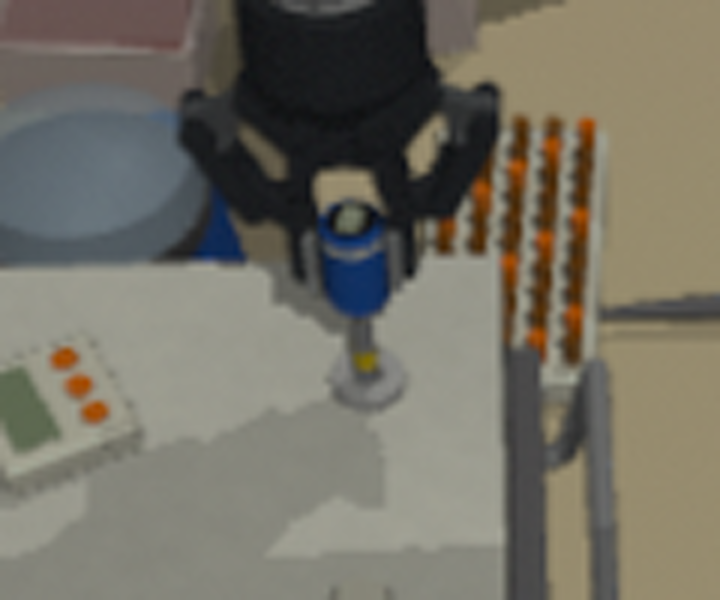

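The picture shows the yellow ring at (365,360), just above the collar, and the head top at (353,217), where a 49 mm lift should put it. The stem is still in the bore and upright, and the door is shut. I'll hand it in.

```bash
python3 -c "
from plant import r
print(r.close_job())"
```

```text
the job is handed in; nothing more can be done
None
```

The job is handed in, with no verdict returned: I pulled the door fully open and pushed it shut, then drew the thermometer up about 49 mm, and it is held still and upright with the yellow ring just clear of the collar.

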